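Check a soldered seam and plug the probe into its reader

ROBOT

A 7-joint arm with a two-finger parallel gripper is mounted at the origin on the work surface. World frame = base frame: x ahead of the robot, y to its left, z up, the work surface at z = 0. Lengths are in m, angles in rad, forces in N, time in s.
With the tool pointing down it reaches from about 0.4 to 0.85 m from the base axis. Payload 10.4 kg.
Tool frame: the origin (TCP) lies at the very end of the fingers, on their centre line; the grasp point (between the pads) lies 19 mm behind it; z points along the fingers, y is the line along which they close (so a half turn about z gives the same grasp; the last joint's range is limited). The gripper opens to 87 mm and grips with 3 to 60 N. Pads are 19 mm wide; open, the fingers measure 117 mm over their backs; the gripper's body (75 mm by 190 mm) begins 51 mm behind the grasp point.
Start: joints at [-1.303, 0.332, -0.065, 1.46, 0.022, 1.35, -0.088], TCP at [0.179, 0.599, 0.223] pointing down, gripper open.
Joint ranges: [-2.6, 2.6], [-0.5, 2.12], [-1.47, 1.34], [0.16, 2.42], [-1.27, 4.41], [0.06, 2.06], [-2.6, 2.6]. Speed limits (rad/s): [2.22, 2.22, 2.79, 2.79, 3.14, 3.14, 3.14].

INTERFACE

Orientations are given as a unit quaternion [x, y, z, w].
In Python, from bench import status, camera, order gives the robot as it stands.
- The arm moves only by the tool jog_arm, never from a script. Its argument "plan" is a list of rows, each a list of 7 numbers: the turn, a rotation vector about the tool's x, y, z in rad, then the shift along the tool's x, y, z in mm, then the opening, from -1 (shut) to 1 (fully open). A call has 1 to 12 rows; each row is the pose to reach, as a shift and turn from the pose commanded when the call began, along the tool's axes at that moment; what a row does not reach only later rows make up. A row lasts 1/10 s, in which the tool goes at most 50 mm and 8.59 degrees, less where a joint would pass 70% of its speed; a pose out of reach is approached as far as the arm can. A call with a gripper value outside its range is refused whole. The fingers move at their own pace and stop on an object; "squeeze" is the grip in N (left out, the last holds). Time passes only in rows, so rows that repeat a pose let the fingers close. It gives the time, the measured TCP pose, the force, the opening and the grip force at its end, in the units of the state.
- status.read_state(): the state, without advancing time (a new reading comes with each control period).
- camera(name): name is "scene" or "top"; returns a dict with "image" (420x560x3 uint8, red, green, blue), "z_map" (420x560 float32, m along the optical axis (not along the pixel's ray), 0 where there is no reading), "fx", "fy", "cx", "cy" (pixels), "k1" (the pictures are not rectified: a ray, as slopes to the right and down, at radius r is drawn at 1 + k1 r^2 times it, then the intrinsics apply), "world_from_camera" (4x4, takes a point from camera to world coordinates). Camera axes: x right, y down, z forward; pixel columns grow to the right and rows downward; lengths in m; the calibration is good to about 2 mm. A picture is of the moment at which its call begins.
- order.close_job(): hands the job in; it is judged then, once.
The state is a dict: "time": time; "joint_positions": joint angles; "joint_vel": joint speeds; "joint_torque": joint torques, N m; "ee_pos": TCP position; "eef_rot": TCP orientation; "ft_force": force on the tool from outside, world axes, zero at the start; "torque": the same for the moment, N m; "width": finger opening in m; "grip_force": force on a finger pad.
Only numpy, scipy, OpenCV 4.12 (cv2) and the standard library are available. Lean on these libraries where they do the work, as an engineer would, in place of code of your own. Each camera call takes 0.05 s, during which the arm holds its last target. There are 200 camera calls.

TASK

Take the seam probe (the tool with the straight round handle) out of the tool block and pass its tip slowly, about 3 cm a second, along the whole dark seam on the brass sheet, from the end beside the little dowel round the bend to the far end, with the tip on the seam or no more than 3 mm above it and without pressing hard. Then plug the probe upright into the wide round opening of the reader, pushing it fully home before you let go. Leave everything else where it is: the other two tools, the bottle, the tin and the steel block, and do not bump the holder stand.

Things in the scene. Friction and masses are not known exactly. Their poses are not given: they have to be found in the camera images.
- probe: seam probe, loose, upright in one of the block's holes, about 60 g: round steel shank 8 mm wide, 28 mm long (lowest 3 mm tapered to 5 mm), then a disc flange 22 mm wide, 5 mm thick, then a straight round black handle 14 mm wide from 33 to 100 mm above the tip, with two thin steel bands; the only straight round handle. Origin at the tip, z up
- probe_tip (a point): the lower tip of the probe, on its axis
- burnisher: neighbour tool in the block, loose: same shank and flange, 10 mm round stem, dark wooden ball 28 mm on top, 90 mm tall over all. Origin at its tip, z up
- graver: neighbour tool in the block, loose: same shank and flange, square dark wooden handle 15 mm wide, 73 mm tall over all. Origin at its tip, z up
- rack: wooden tool block fixed to the bench, 150 x 50 x 40 mm (its x, y, z), three round holes 10 mm wide and 32 mm deep in a row along its x at -48, 0 and +48 mm; the tools rest with their flanges on its top, tips 12 mm above the bench. Origin under its centre
- board: fixed wooden board 120 x 160 x 24 mm with a brass sheet 100 x 140 x 4 mm, top 28 mm above the bench. Seam: the dark line on the sheet, 55 mm along the board's +y, then a bend and 67 mm slanting. Two clamps (28 x 22 mm, 12 mm high over the sheet) at (46,-40) and (-46,45) mm. Dowel, 8 mm wide and high, 10.5 mm beyond the seam's starting end. Origin under the board's centre
- seam0 (a point): starting end of the seam, beside the dowel, on the sheet's surface, at (-25,-55) mm of the board; axes as the board's
- seam1 (a point): point of the seam, at (-25,-37) mm
- seam2 (a point): point of the seam, at (-25,-18) mm
- seam3 (a point): bend of the seam, at (-25,0) mm
- seam4 (a point): point of the seam, at (-10,17) mm
- seam5 (a point): point of the seam, at (5,33) mm
- seam6 (a point): far end of the seam, at (20,50) mm
- dock: reader, fixed: steel base plate 150 x 56 x 6 mm (x, y, z) carrying three aluminium terminal modules in a row along its x at -48, 0 and +48 mm, in any order, and at x = 100 mm a grey display box 48 x 56 x 46 mm. Origin under the plate's centre
- socket: the terminal module with the wide round opening, fixed, 44 x 44 x 40 mm, standing on the base plate (top 46 mm above the bench); its opening is 9.5 mm wide, 32 mm deep, in the middle of its top. Origin under its centre
- socket_mouth (a point): centre of the mouth of the wide round opening, level with the module's top; z up. When the probe is home its flange lies on the top and its tip is 28 mm below this point
- pinhole: module of the same size with a small round opening, 5.5 mm wide, too small for the probe. Origin under its centre
- slotted: module of the same size with a narrow slot, 5.5 x 21.5 mm, too narrow for the probe. Origin under its centre
- stand: holder stand fixed to the bench beyond the board: round foot 80 mm wide and 16 mm high, upright post 12 mm thick to 236 mm above the bench with a small brass block (18 x 30 x 18 mm) at 200 mm. Origin under the foot
- flask: green bottle, loose, 60 mm wide, 120 mm tall. Origin under its centre
- tin: round tin, loose, 90 mm wide, 50 mm tall. Origin under its centre
- block: flat steel bench block, loose, 45 x 100 x 25 mm (x, y, z). Origin under its centre
There are look-alikes about, which are no part of the job. Leave any orange look-alike of the probe alone.

How it is judged:
On the way, in this order (a step that is already met when the one before it is completed fails the run):
1. the probe's tip is at the starting end of the seam, beside the dowel (within 7 mm of site seam0) (distance between probe_tip and seam0 below 0.007 m), for 0.04 s.
2. the probe's tip is a third along the first leg (within 7 mm of site seam1) (distance between probe_tip and seam1 below 0.007 m), for 0.04 s.
3. the probe's tip is two thirds along the first leg (within 7 mm of site seam2) (distance between probe_tip and seam2 below 0.007 m), for 0.04 s.
4. the probe's tip is at the bend (within 7 mm of site seam3) (distance between probe_tip and seam3 below 0.007 m), for 0.04 s.
5. the probe's tip is a third along the slanting leg (within 7 mm of site seam4) (distance between probe_tip and seam4 below 0.007 m), for 0.04 s.
6. the probe's tip is two thirds along the slanting leg (within 7 mm of site seam5) (distance between probe_tip and seam5 below 0.007 m), for 0.04 s.
7. the probe's tip is at the far end (within 7 mm of site seam6) (distance between probe_tip and seam6 below 0.007 m), for 0.04 s.
8. the probe is pushed home in the wide opening (tip more than 24 mm deep) while the fingers still hold it (z of probe_tip in the frame of socket_mouth below -0.024 m and horizontal distance between probe_tip and socket_mouth below 0.004 m and contact force between the fingers and probe above 0.5 N), for 0.1 s.
At the end, for the whole second after the job is handed in: the probe stands upright (within 6 degrees) and at rest in the wide round opening, its tip at least 25 mm below the mouth (28 is fully home) and within 4 mm of its axis, released; the burnisher, graver, bottle, tin and steel block are upright and within 20 mm of where they began (z of probe_tip in the frame of socket_mouth below -0.025 m and horizontal distance between probe_tip and socket_mouth below 0.004 m and angle between probe's own z axis and vertical below 0.1 rad and linear speed of probe below 0.02 m/s and not (contact force between the fingers and probe above 0.1 N) and distance of each of flask, tin, block, burnisher, graver from where it was at the start of the episode below 0.02 m and angle between each of flask, tin, block, burnisher, graver's own z axis and vertical below 0.2 rad); the robot touches nothing.
It fails at once if the bottle, tin or steel block is moved more than 20 mm or tipped over (distance of any of flask, tin, block from where it was at the start of the episode above 0.02 m or angle between any of flask, tin, block's own z axis and vertical above 0.3 rad).
It fails at once if the burnisher or graver is moved more than 20 mm or tipped over (distance of any of burnisher, graver from where it was at the start of the episode above 0.02 m or angle between any of burnisher, graver's own z axis and vertical above 0.3 rad).
It fails at once if the holder stand is bumped (more than 8 N) (contact force between stand and anything else above 8 N).
It fails at once if the sheet or its board is pressed with more than 25 N (contact force between board and anything else above 25 N).
It fails at once if the tip goes faster than 100 mm/s within 8 mm above the seam's part of the sheet (z of probe_tip in the frame of seam3 below 0.008 m and x of probe_tip in the frame of seam3 between -0.015 and 0.06 m and y of probe_tip in the frame of seam3 between -0.06 and 0.056 m and linear speed of probe above 0.1 m/s).
It also fails if it takes over 64 s, if anything falls off the work surface, if the arm or the gripper's body presses on something with over 40 N, if the wrist force passes 120 N, or if a joint passes its speed limit or range.

## Working session

There is one attempt and no reset: what is moved stays moved. The work goes in short steps, Python scripts to look and compute and a tool call to move; the robot and the scene stay as the last step left them, time stands still between calls to the robot, and variables do not carry over. Pictures are saved under pics/ and viewed, at most 10 in all, crops included, and the job is handed in when it is done.

Besides the shell and the picture viewer there is one more tool, called after "Request:" as name(argument=value, ...) on one line, values as JSON. jog_arm: Moves the arm, as the interface text tells. Its arguments: {"type":"object","properties":{"plan":{"type":"array"},"squeeze":{"type":"number"}},"required":["plan"]}

```bash
mkdir -p pics; cat > h.py <<'E'
import numpy as np, cv2, pickle
def grab(n):
    from bench import camera
    c=camera(n); pickle.dump({k:c[k] for k in c},open(f'{n}.pkl','wb')); return c
def load(n): return pickle.load(open(f'{n}.pkl','rb'))
def ray(c,u,v):
    K=np.array([[c['fx'],0,c['cx']],[0,c['fy'],c['cy']],[0,0,1.]])
    p=cv2.undistortPoints(np.array([[[u,v]]],float),K,np.array([c['k1'],0,0,0.]))[0,0]
    return np.array([p[0],p[1],1.])
def pz(c,u,v,z):  # intersect pixel ray with world plane z
    T=np.array(c['world_from_camera']); d=T[:3,:3]@ray(c,u,v); o=T[:3,3]
    return o+d*(z-o[2])/d[2]
def pd(c,u,v):
    T=np.array(c['world_from_camera']); return T[:3,:3]@(ray(c,u,v)*c['z_map'][int(round(v)),int(round(u))])+T[:3,3]
def tri(c1,a,c2,b):
    T1=np.array(c1['world_from_camera']);T2=np.array(c2['world_from_camera'])
    d1=T1[:3,:3]@ray(c1,*a);d2=T2[:3,:3]@ray(c2,*b)
    s=np.linalg.lstsq(np.c_[d1,-d2],T2[:3,3]-T1[:3,3],rcond=None)[0]
    p=T1[:3,3]+d1*s[0];q=T2[:3,3]+d2*s[1]
    return (p+q)/2,np.linalg.norm(p-q)
E
python3 - <<'E'
from h import *
for n in('scene','top'):
    c=grab(n); cv2.imwrite(f'pics/{n}.png',cv2.resize(c['image'][:,:,::-1],(800,600),interpolation=cv2.INTER_CUBIC))
    print(n,c['fx'],c['fy'],c['cx'],c['cy'],c['k1']);print(np.round(c['world_from_camera'],3))
from bench import status
print(status.read_state())
E
```

```text
scene 442.14144485137234 442.14144485137234 285.9393146247263 207.99971499443774 0.04814343701990365
[[-0.458  0.538 -0.707  1.337]
 [ 0.889  0.265 -0.374  0.427]
 [-0.014 -0.8   -0.6    0.695]
 [ 0.     0.     0.     1.   ]]
top 482.08474576678475 482.08474576678475 285.53226505132284 210.6059293819561 -0.16721634882057287
[[-0.019 -0.992  0.122  0.443]
 [-1.     0.021  0.015 -0.003]
 [-0.017 -0.122 -0.992  1.391]
 [ 0.     0.     0.     1.   ]]
{'time': 0.1, 'joint_positions': array([-1.3025876 ,  0.33281732, -0.06466242,  1.46085357,  0.02160331,
        1.34989714, -0.08848163]), 'joint_vel': array([ 0.00132212, -0.00350428, -0.00112031, -0.00156474, -0.00159057,
       -0.00212501,  0.00032981]), 'joint_torque': array([ 1.45950075e-03, -6.24540997e+01,  2.47335120e-02, -3.90721500e+01,
       -6.13401644e-02,  3.66615190e-02,  9.87502654e-05]), 'ee_pos': array([0.17913176, 0.59842005, 0.2218298 ]), 'eef_rot': array([ 1.44891167e-01,  9.89447391e-01, -6.37596261e-04, -5.65175493e-05]), 'ft_force': array([ 0.09305947,  0.50378159, -0.25493722]), 'torque': array([0.05978035, 0.03120317, 0.03545798]), 'grip_force': 0.0, 'width': 0.08702168109656575}
```

View pics/scene.png

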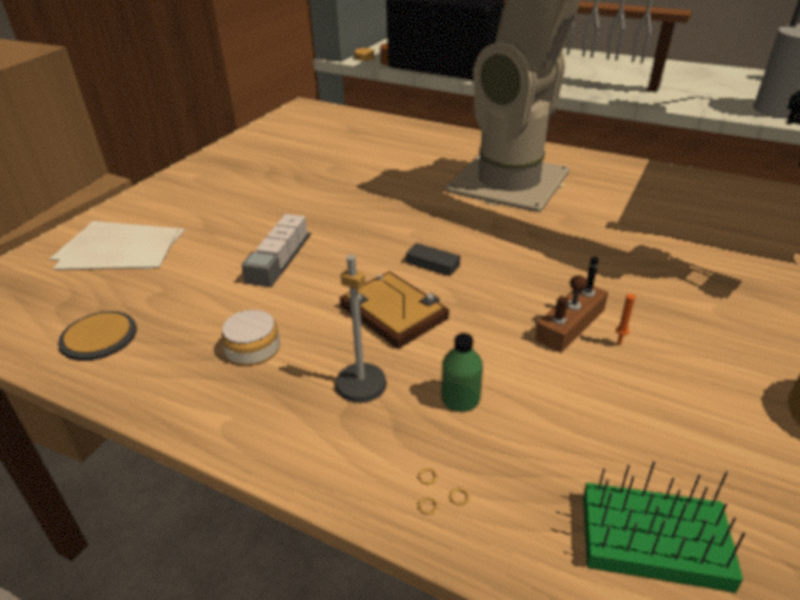

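View pics/top.png

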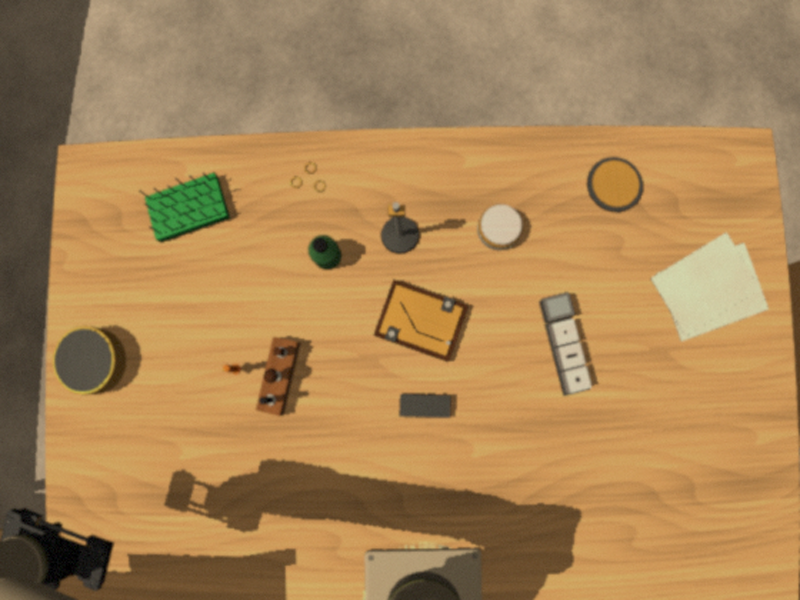

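Scene picture: three upright tools in the block at (560,307), (577,290) and (592,275), with an orange look-alike outside the block at (626,318). Dock at (280,250), board at (395,305), stand at (358,375). In the top picture the block is at (278,375), the board at (422,320), and the dock at (568,345) with modules at (565,331), (571,355) and (577,380).

Probe candidates in the scene picture: the round black straight handle at (592,275), the ball at (577,290), the dark handle at (560,307), and the orange one at (626,318). The first fits, being straight, round, black and the tallest. I'll confirm it with crops.

```bash
python3 - <<'E'
from h import *
t=load('top');s=load('scene')
def crop(c,u0,v0,w,h,n=400,m=300): return cv2.resize(c['image'][v0:v0+h,u0:u0+w,::-1],(n,m),interpolation=cv2.INTER_CUBIC)
# (u0,v0,w,h)
a=crop(t,160,225,80,60); b=crop(s,360,170,100,75); d=crop(t,255,190,80,60); e=crop(t,360,200,100,75)
cv2.imwrite('pics/m1.png',np.vstack([np.hstack([a,b]),np.hstack([d,e])]))
f=crop(s,165,145,60,45); g=crop(s,230,180,100,75)
cv2.imwrite('pics/m2.png',np.hstack([f,g]))
E
```

```text
(no output)
```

View pics/m1.png

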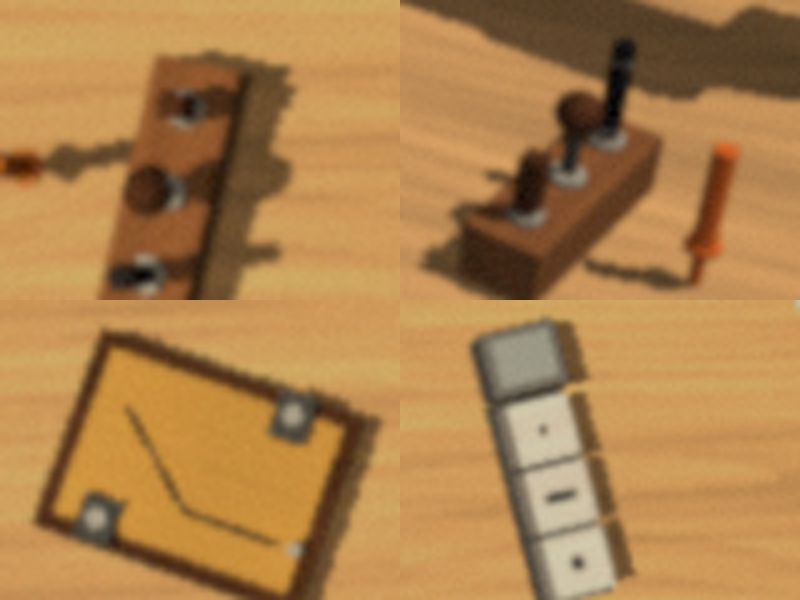

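View pics/m2.png

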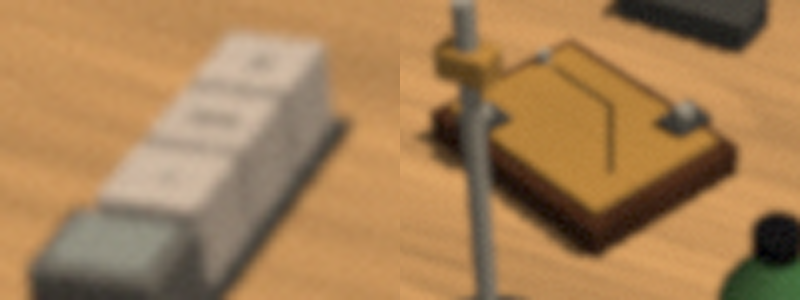

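The crops settle the probe: the only straight round black handle stands in the block's hole nearest the robot. In the m1 top crop its flange is at (146,275), and in the scene crop its top is at (624,45). The wide round opening is the module nearest the robot (m1 (578,563)); the slot is at (561,495) and the pinhole at (543,430). The seam runs from (275,543) by the dowel at (292,550), through the bend at (185,512), to the far end at (127,407).

```bash
cat > m.py <<'E'
from h import *
from scipy.spatial.transform import Rotation as R
t=load('top');s=load('scene')
def px(p,o,sc): return ((p[0]+.5)/sc+o[0]-.5,(p[1]+.5)/sc+o[1]-.5)
A=lambda x,y:px((x,y),(160,225),5); B=lambda x,y:px((x-400,y),(360,170),4)
D=lambda x,y:px((x,y-300),(255,190),5); E=lambda x,y:px((x-400,y-300),(360,200),4)
F=lambda x,y:px((x,y),(165,145),20/3); G=lambda x,y:px((x-400,y),(230,180),4)
def rep(n,a,b,z):
    p,e=tri(t,a,s,b); print(n,'tri',np.round(p,4),'gap',round(e,4),'top@z',np.round(pz(t,*a,z)[:2],4),'scene@z',np.round(pz(s,*b,z)[:2],4))
rep('handle top',A(116,273),B(624,45),.112)
rep('flange',A(146,275),B(610,137),.045)
rep('burn flange',A(172,190),B(569,174),.045)
rep('grav flange',A(188,107),B(529,214),.045)
rep('socket',E(578,563),F(262,63),.046)
rep('slot',E(561,495),F(217,117),.046)
rep('pin',E(543,430),F(170,178),.046)
rep('dowel',D(292,550),G(543,55),.036)
rep('s0',D(275,543),G(557,68),.028)
rep('s3',D(185,512),G(610,105),.028)
rep('s6',D(127,407),G(612,171),.028)
E
python3 m.py; python3 - <<'E'
from h import *
t=load('top');s=load('scene')
# depth of surfaces
print('rack top depth',pd(t,199,249),'board',pd(t,300,225), 'sock',pd(t,401,263),pd(t,407,268))
print('pole top',pd(t,277,146), 'stand top px')
E
```

```text
handle top tri [0.4226 0.2915 0.1151] gap 0.0017 top@z [0.4223 0.293 ] scene@z [0.4183 0.29  ]
flange tri [0.4197 0.2919 0.0459] gap 0.0014 top@z [0.4199 0.2914] scene@z [0.418  0.2923]
burn flange tri [0.4667 0.2783 0.045 ] gap 0.004 top@z [0.4673 0.2764] scene@z [0.4656 0.2801]
grav flange tri [0.5135 0.2685 0.0446] gap 0.0027 top@z [0.5138 0.2672] scene@z [0.5132 0.2698]
socket tri [ 0.4475 -0.3108  0.0493] gap 0.0007 top@z [ 0.4477 -0.3119] scene@z [ 0.4428 -0.3143]
slot tri [ 0.495  -0.3002  0.0504] gap 0.0013 top@z [ 0.4955 -0.3017] scene@z [ 0.4891 -0.3045]
pin tri [ 0.541  -0.29    0.0487] gap 0.0007 top@z [ 0.5414 -0.2908] scene@z [ 0.5376 -0.2925]
dowel tri [ 0.5268 -0.0597  0.0365] gap 0.0019 top@z [ 0.5263 -0.0589] scene@z [ 0.5265 -0.0609]
s0 tri [ 0.5305 -0.0491  0.0319] gap 0.0011 top@z [ 0.531  -0.0497] scene@z [ 0.5255 -0.0514]
s3 tri [0.5495 0.0006 0.031 ] gap 0.0006 top@z [0.5496 0.0009] scene@z [ 0.5461 -0.0016]
s6 tri [0.6096 0.0328 0.0323] gap 0.0006 top@z [0.6103 0.0327] scene@z [0.6047 0.0305]
rack top depth [0.50535014 0.26213941 0.04450191] board [ 0.5689054  -0.02333794  0.02954594] sock [ 0.45453787 -0.30343919  0.04515739] [ 0.44010936 -0.31889898  0.04963008]
pole top [0.74854594 0.03207374 0.22684099] stand top px
```

```bash
cat > g.py <<'E'
from h import *
from scipy.spatial.transform import Rotation as R
from bench import status
def st():
    q=status.read_state(); return q
def row(x,y,z,yaw,q=None,base=None):
    """yaw (deg) = world heading of tool y; tool straight down"""
    q=q or st(); Rc=R.from_quat(q['eef_rot']); p=np.array(q['ee_pos'])
    a=np.radians(yaw); ty=np.array([np.cos(a),np.sin(a),0]); tz=np.array([0,0,-1.]); tx=np.cross(ty,tz)
    Rt=R.from_matrix(np.c_[tx,ty,tz]); 
    return np.round((Rc.inv()*Rt).as_rotvec(),4), np.round(1000*Rc.inv().apply(np.array([x,y,z])-p),1)
E
python3 - <<'E'
from g import *
print(row(.420,.292,.19,75.5))
t=load('top');s=load('scene')
print('orange',pz(t,163.5,257.7,.07), tri(t,(163.5,257.7),s,(360+(726-400)/4,170+148/4)))
print('stand foot',pz(t,280,164,.016), 'bottle', pz(t,226,172,.12),'tin',pz(t,350,158,.05))
print(np.round(pd(s,441,212),3))
E
```

```text
(array([-0.0013,  0.    , -0.0377]), array([-318.6, -224.5,   32.1]))
orange [0.4814155  0.35729796 0.07      ] (array([0.4789244 , 0.35732749, 0.09689849]), np.float64(0.014658962719707822))
stand foot [0.74961797 0.03059711 0.016     ] bottle [0.70803703 0.17415247 0.12      ] tin [ 0.75539221 -0.16987965  0.05      ]
[0.487 0.366 0.093]
```

Request:
jog_arm(plan=[[0,0,-0.02,-40,-28,0,0.3],[0,0,-0.038,-80,-56,0,0.3],[0,0,-0.038,-120,-84,0,0.3],[0,0,-0.038,-160,-112,5,0.3],[0,0,-0.038,-200,-140,10,0.3],[0,0,-0.038,-240,-168,15,0.3],[0,0,-0.038,-280,-196,20,0.3],[0,0,-0.038,-300,-212,26,0.3],[0,0,-0.038,-318.6,-224.5,32,0.3],[0,0,-0.038,-318.6,-224.5,32,0.3],[0,0,-0.038,-318.6,-224.5,32,0.3],[0,0,-0.038,-318.6,-224.5,32,0.3]], squeeze=25)

```text
time: 1.3
ee_pos: [0.4194, 0.2934, 0.1906]
eef_rot: [0.125, 0.992, 0.0, -0.0]
ft_force: [0.5, 0.2, 0.4]
width: 0.0565
grip_force: 0.0
```

```bash
python3 - <<'E'
from g import *
q=st();print(q['time'],q['ee_pos'],q['width'],row(.420,.292,.065,75.5))
s=grab('scene');t=grab('top')
a=cv2.resize(s['image'][150:240,350:470,::-1],(480,360),interpolation=cv2.INTER_CUBIC)
b=cv2.resize(t['image'][220:310,150:230,::-1],(320,360),interpolation=cv2.INTER_CUBIC)
cv2.imwrite('pics/n1.png',np.hstack([a,b]))
E
```

```text
1.3 [0.41935073 0.29340647 0.19059941] 0.0565340392927211 (array([ 0.0003, -0.0003,  0.0018]), array([ -1. ,  -1.2, 125.6]))
```

View pics/n1.png

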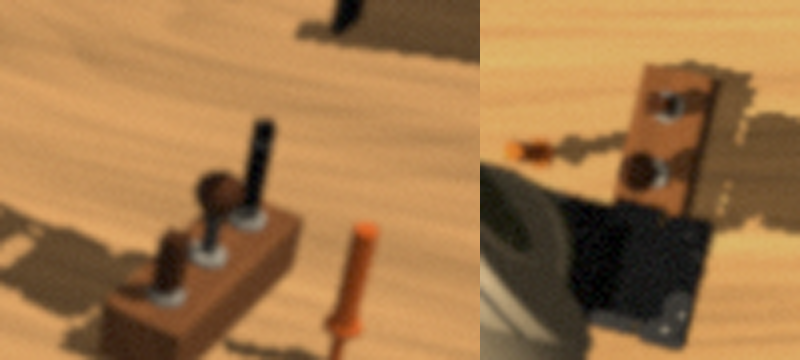

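The crop shows the probe standing clear, its top at (262,120), with the open fingers above it (one fingertip at (345,10)). Descending.

Request:
jog_arm(plan=[[0,0,0,-1,-1.2,25,0.3],[0,0,0,-1,-1.2,50,0.3],[0,0,0,-1,-1.2,75,0.3],[0,0,0,-1,-1.2,100,0.3],[0,0,0,-1,-1.2,115,0.3],[0,0,0,-1,-1.2,125,0.3],[0,0,0,-1,-1.2,125,0.3],[0,0,0,-1,-1.2,125,-0.4],[0,0,0,-1,-1.2,125,-0.8],[0,0,0,-1,-1.2,125,-1],[0,0,0,-1,-1.2,125,-1],[0,0,0,-1,-1.2,125,-1]], squeeze=25)

```text
time: 2.6
ee_pos: [0.4208, 0.2911, 0.0658]
eef_rot: [0.126, 0.992, 0.0, 0.0]
ft_force: [-0.1, 0.6, -0.5]
width: 0.0247
grip_force: 0.0
```

Request:
jog_arm(plan=[[0,0,0,0,0,0,-1],[0,0,0,0,0,0,-1],[0,0,0,0,0,0,-1]])

```text
time: 2.9
ee_pos: [0.4208, 0.2912, 0.0656]
eef_rot: [0.126, 0.992, 0.0, 0.0]
ft_force: [0.3, 1.1, -0.7]
width: 0.0134
grip_force: 25.0
```

Request:
jog_arm(plan=[[0,0,0,0,0,-5,-1],[0,0,0,0,0,-15,-1],[0,0,0,0,0,-30,-1],[0,0,0,0,0,-50,-1],[0,0,0,0,0,-70,-1],[0,0,0,0,0,-90,-1],[0,0,0,0,0,-105,-1],[0,0,0,0,0,-110,-1],[0,0,0,0,0,-110,-1],[0,0,0,0,0,-110,-1]])

```text
time: 3.9
ee_pos: [0.4204, 0.2906, 0.175]
eef_rot: [0.126, 0.992, -0.0, -0.0]
ft_force: [0.3, -0.4, -0.0]
width: 0.0133
grip_force: 25.0
```

```bash
python3 - <<'E'
from g import *
q=st();print(q['time'],q['ee_pos'],q['width'],q['grip_force'])
# approach above seam0 : TCP = tip + 53.6mm ; tip z 60mm
print(row(.5295,-.050,.028+.04+.0536,75.5))
s=grab('scene')
cv2.imwrite('pics/n2.png',cv2.resize(s['image'][110:240,340:480,::-1],(700,600),interpolation=cv2.INTER_CUBIC)[:600])
E
```

```text
3.9 [0.42037747 0.29057173 0.17497513] 0.013275871656830225 24.997254917398095
(array([-0.0008, -0.0006,  0.0002]), array([-190.9, -302.4,   53.5]))
```

View pics/n2.png

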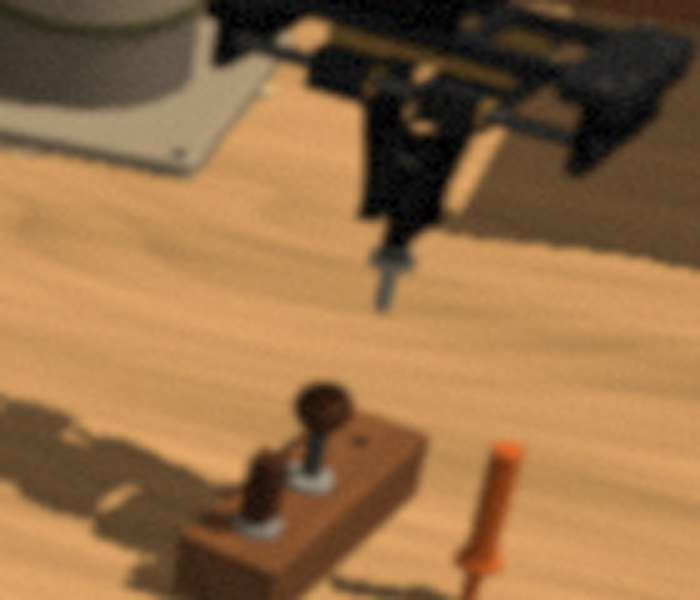

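The probe is held upright with its tip at (383,310), and the other two tools are undisturbed. Moving to hover over the start of the seam.

Request:
jog_arm(plan=[[0,0,0,-10,-16,0,-1],[0,0,0,-28,-45,0,-1],[0,0,0,-50,-80,0,-1],[0,0,0,-72,-115,0,-1],[0,0,0,-94,-150,10,-1],[0,0,0,-116,-185,20,-1],[0,0,0,-138,-220,30,-1],[0,0,0,-158,-252,40,-1],[0,0,0,-175,-278,48,-1],[0,0,0,-186,-295,53,-1],[0,0,0,-191,-302.4,53.5,-1],[0,0,0,-191,-302.4,53.5,-1]])

```text
time: 5.15
ee_pos: [0.5297, -0.0505, 0.1215]
eef_rot: [0.127, 0.992, -0.0, -0.001]
ft_force: [-0.3, -0.5, -0.3]
width: 0.0133
grip_force: 25.0
```

Request:
jog_arm(plan=[[0,0,0,0,0,0,-1],[0,0,0,0,0,0,-1],[0,0,0,0,0,0,-1]])

```text
time: 5.45
ee_pos: [0.53, -0.0484, 0.1223]
eef_rot: [0.125, 0.992, 0.0, 0.0]
ft_force: [-0.1, 0.4, -1.2]
width: 0.0136
grip_force: 25.0
```

```bash
python3 - <<'E'
from g import *
s=load('scene'); print('tip in prev scene', pz(s,416.2,176.8,.1214),'expect .4204 .2906')
q=st();print(q['time'],q['ee_pos'],q['width'],q['grip_force'],q['ft_force'])
s=grab('scene');t=grab('top')
a=cv2.resize(s['image'][170:245,225:325,::-1],(800,600),interpolation=cv2.INTER_CUBIC)
cv2.imwrite('pics/n3.png',a)
E
```

```text
tip in prev scene [0.41522572 0.28905945 0.1214    ] expect .4204 .2906
5.45 [ 0.53001837 -0.04841921  0.1222519 ] 0.013550487115696778 24.99721835833043 [-0.13688995  0.44431965 -1.20365563]
```

View pics/n3.png

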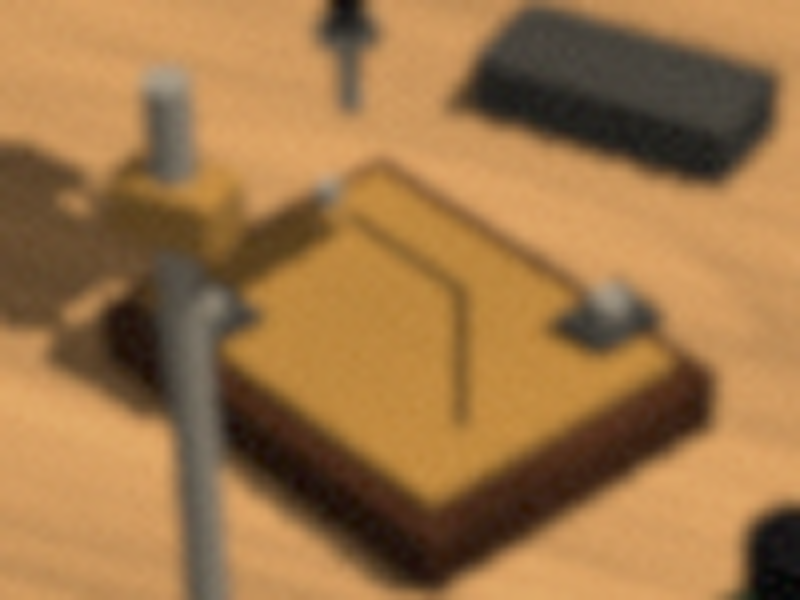

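The tip is at (348,112) above the seam start at (353,215); the bend is at (460,287) and the far end at (460,425). I'll compare the tip's image position with the arm's reading to cancel the camera bias.

```bash
python3 - <<'E'
from g import *
s=load('scene'); t=load('top')
P=lambda x,y:(225+(x+.5)/8-.5,170+(y+.5)/8-.5)
q=st();p=q['ee_pos'];tz=p[2]-.0536
o=pz(s,*P(348,113),tz)-np.array([p[0],p[1],tz]); print('bias',o)
S=np.array([pz(s,*P(*a),.028)[:2]-o[:2] for a in((353,215),(460,287),(460,425))]); print('scene corrected',S)
Tm=np.array([[.531,-.0497],[.5496,.0009],[.6103,.0327]]);print('top',Tm)
M=np.array([[-25,-55],[-25,0],[20,50]])/1000.
for W in(S,Tm,(S+Tm)/2):
    mc=M.mean(0);wc=W.mean(0);U,_,V=np.linalg.svd((M-mc).T@(W-wc)); Rm=V.T@U.T
    print('yaw',np.degrees(np.arctan2(Rm[1,0],Rm[0,0])),'res',np.round(1000*((M-mc)@Rm.T+wc-W),1).tolist())
    F=((np.array([[-25,-55],[-25,-37],[-25,-18],[-25,0],[-10,17],[5,33],[20,50]])/1000-mc)@Rm.T+wc); print(np.round(F,4).tolist())
E
```

```text
bias [-4.10843949e-03 -2.93897839e-03  5.55111512e-17]
scene corrected [[ 5.29099758e-01 -4.92995683e-02]
 [ 5.48640369e-01  3.47495916e-04]
 [ 6.10492300e-01  3.27702214e-02]]
top [[ 0.531  -0.0497]
 [ 0.5496  0.0009]
 [ 0.6103  0.0327]]
yaw -21.278915943571036 res [[0.3, -0.3], [0.7, 1.3], [-1.0, -0.9]]
[[0.5294, -0.0496], [0.5359, -0.0329], [0.5428, -0.0152], [0.5494, 0.0016], [0.5695, 0.012], [0.5893, 0.0215], [0.6094, 0.0319]]
yaw -20.552471066904737 res [[-0.1, -0.3], [0.6, 0.6], [-0.4, -0.2]]
[[0.5309, -0.05], [0.5372, -0.0332], [0.5439, -0.0154], [0.5502, 0.0015], [0.5702, 0.0121], [0.5898, 0.0218], [0.6099, 0.0325]]
yaw -20.91741787582178 res [[0.1, -0.3], [0.7, 0.9], [-0.7, -0.6]]
[[0.5301, -0.0498], [0.5366, -0.033], [0.5433, -0.0153], [0.5498, 0.0015], [0.5699, 0.0121], [0.5896, 0.0216], [0.6097, 0.0322]]
```

Request:
jog_arm(plan=[[0,0,0,0,-0.7,6,-1],[0,0,0,0,-1.4,14,-1],[0,0,0,0,-1.4,22,-1],[0,0,0,0,-1.4,27,-1],[0,0,0,0,-1.4,31,-1],[0,0,0,0,-1.4,34,-1],[0,0,0,0,-1.4,36,-1],[0,0,0,0,-1.4,37,-1],[0,0,0,0,-1.4,37,-1],[0,0,0,0,-1.4,37,-1],[0,0,0,0,-1.4,37,-1]])

```text
time: 6.65
ee_pos: [0.5298, -0.051, 0.0852]
eef_rot: [0.126, 0.992, 0.0, 0.0]
ft_force: [-0.3, -1.0, -0.2]
width: 0.0132
grip_force: 25.0
```

```bash
python3 - <<'E'
from g import *
q=st();print(q['ee_pos'],q['ft_force'])
W=[[0.5301, -0.0498], [0.5498, 0.0015],  [0.6097, 0.0322]]
for w in W: print(row(*w,.0828,75.5))
E
```

```text
[ 0.52979172 -0.05097632  0.08520495] [-0.31555924 -0.95331087 -0.24561899]
(array([0.0002, 0.0003, 0.0002]), array([-0. ,  1.2,  2.4]))
(array([0.0002, 0.0003, 0.0002]), array([-6.2, 55.8,  2.4]))
(array([0.0002, 0.0003, 0.0002]), array([-56.6, 100.5,   2.4]))
```

Request:
jog_arm(plan=[[0,0,0,0,0.5,1,-1],[0,0,0,0,1,1.8,-1],[0,0,0,0,1,2.2,-1],[0,0,0,0,1,2.2,-1],[0,0,0,-0.3,4,2.2,-1],[0,0,0,-0.7,7,2.2,-1],[0,0,0,-1,10,2.2,-1],[0,0,0,-1.4,13,2.2,-1],[0,0,0,-1.7,16,2.2,-1],[0,0,0,-2,19,2.2,-1]])

```text
time: 7.65
ee_pos: [0.5364, -0.0328, 0.0828]
eef_rot: [0.126, 0.992, 0.0, -0.0]
ft_force: [-0.7, -1.1, -0.9]
width: 0.0134
grip_force: 25.0
```

```bash
cat > seam.py <<'E'
from g import *
q=st();print(q['ee_pos'],q['ft_force'])
W=[[0.5366, -0.033], [0.5433, -0.0153],[0.5498, 0.0015],[0.5699, 0.0121], [0.5896, 0.0216], [0.6097, 0.0322]]
for w in W: print(w,row(*w,.0828,75.5)[1])
E
python3 seam.py
```

```text
[ 0.53643597 -0.03276024  0.08281868] [-0.69306119 -1.13245101 -0.87777813]
[0.5366, -0.033] [-0.2 -0.2  0. ]
[0.5433, -0.0153] [-2.3 18.6  0. ]
[0.5498, 0.0015] [-4.4 36.5  0. ]
[0.5699, 0.0121] [-21.2  51.8   0. ]
[0.5896, 0.0216] [-37.9  65.9   0. ]
[0.6097, 0.0322] [-54.7  81.2   0. ]
```

Request:
jog_arm(plan=[[0,0,0,-0.4,3,0,-1],[0,0,0,-0.7,6,0,-1],[0,0,0,-1.1,9,0,-1],[0,0,0,-1.5,12,0,-1],[0,0,0,-1.8,15,0,-1],[0,0,0,-2.2,18,0,-1],[0,0,0,-2.6,21,0,-1],[0,0,0,-2.9,24,0,-1],[0,0,0,-3.3,27,0,-1],[0,0,0,-3.7,30,0,-1],[0,0,0,-4,33,0,-1],[0,0,0,-4.4,36.3,0,-1]])

```text
time: 8.85
ee_pos: [0.5498, 0.0012, 0.0828]
eef_rot: [0.126, 0.992, 0.0, -0.0]
ft_force: [0.3, -0.7, -1.7]
width: 0.0136
grip_force: 25.0
```

```bash
python3 seam.py
```

```text
[0.54975204 0.00119842 0.08281595] [ 0.31418058 -0.69733853 -1.65886061]
[0.5366, -0.033] [  4.2 -36.4   0. ]
[0.5433, -0.0153] [  2.1 -17.6   0. ]
[0.5498, 0.0015] [0.  0.3 0. ]
[0.5699, 0.0121] [-16.8  15.6   0. ]
[0.5896, 0.0216] [-33.5  29.7   0. ]
[0.6097, 0.0322] [-50.3  45.    0. ]
```

Request:
jog_arm(plan=[[0,0,0,-2.2,2.1,0,-1],[0,0,0,-4.4,4.2,0,-1],[0,0,0,-6.7,6.2,0,-1],[0,0,0,-8.9,8.2,0,-1],[0,0,0,-11.1,10.2,0,-1],[0,0,0,-13.4,12.2,0,-1],[0,0,0,-15.6,14.2,0,-1],[0,0,0,-17.8,16.2,0,-1],[0,0,0,-20.1,18.2,0,-1],[0,0,0,-22.3,20.2,0,-1],[0,0,0,-24.5,22.2,0,-1],[0,0,0,-26.8,24.2,0,-1]])

```text
time: 10.05
ee_pos: [0.5819, 0.0178, 0.0828]
eef_rot: [0.126, 0.992, 0.0, -0.0]
ft_force: [0.3, 0.2, -1.1]
width: 0.0134
grip_force: 25.0
```

```bash
python3 seam.py|sed -n '1p;6,7p'
```

```text
[0.58189061 0.01778913 0.08281505] [ 0.305083    0.15048134 -1.09712027]
[0.5896, 0.0216] [-6.5  5.6  0. ]
[0.6097, 0.0322] [-23.3  20.9   0. ]
```

Request:
jog_arm(plan=[[0,0,0,-2.2,2,0,-1],[0,0,0,-4.5,4,0,-1],[0,0,0,-6.7,6,0,-1],[0,0,0,-9,8,0,-1],[0,0,0,-11.2,10,0,-1],[0,0,0,-13.4,12,0,-1],[0,0,0,-15.7,14,0,-1],[0,0,0,-17.9,16,0,-1],[0,0,0,-20.1,18,0,-1],[0,0,0,-22.2,19.9,0,-1],[0,0,0,-23.3,20.9,0,-1],[0,0,0,-23.3,20.9,0,-1]])

```text
time: 11.25
ee_pos: [0.6096, 0.0323, 0.0828]
eef_rot: [0.126, 0.992, 0.0, -0.0]
ft_force: [0.5, -0.2, -0.4]
width: 0.0135
grip_force: 25.0
```

Request:
jog_arm(plan=[[0,0,0,0,0,0,-1],[0,0,0,0,0,-4,-1],[0,0,0,0,0,-10,-1],[0,0,0,0,0,-18,-1],[0,0,0,0,0,-30,-1],[0,0,0,0,0,-50,-1],[0,0,0,0,0,-70,-1],[0,0,0,0,0,-80,-1],[0,0,0,0,0,-80,-1]])

```text
time: 12.15
ee_pos: [0.6104, 0.0321, 0.1648]
eef_rot: [0.126, 0.992, 0.001, 0.001]
ft_force: [-0.1, -0.1, -0.5]
width: 0.0132
grip_force: 25.0
```

```bash
python3 - <<'E'
from g import *
q=st();print(q['ee_pos'],q['ft_force'],q['joint_positions'])
# hover over socket: tip 20mm above mouth 46
for yaw in (75.5,102): print(row(.4465,-.312,.046+.03+.0536,yaw))
E
```

```text
[0.61043492 0.0321483  0.16482002] [-0.12064437 -0.07414191 -0.4712976 ] [-0.48932196  0.35252031  0.45457402  1.60156006 -0.16267908  1.22190427
  1.31424129]
(array([0.0016, 0.0028, 0.0002]), array([  72.7, -374.3,   34.4]))
(array([ 0.0009,  0.0031, -0.4623]), array([  72.7, -374.3,   34.4]))
```

Request:
jog_arm(plan=[[0,0,0.02,3,-14,0,-1],[0,0,0.05,9,-45,0,-1],[0,0,0.1,16,-85,0,-1],[0,0,0.15,24,-125,0,-1],[0,0,0.2,32,-165,0,-1],[0,0,0.25,40,-205,6,-1],[0,0,0.3,48,-245,12,-1],[0,0,0.35,56,-285,20,-1],[0,0,0.358,63,-325,27,-1],[0,0,0.358,69,-355,32,-1],[0,0,0.358,72,-370,34,-1],[0,0,0.358,72.7,-374.3,34.4,-1]])

```text
time: 13.35
ee_pos: [0.4426, -0.3142, 0.1273]
eef_rot: [0.303, 0.953, -0.0, -0.001]
ft_force: [-1.0, -0.1, 0.1]
width: 0.0134
grip_force: 25.0
```

Request:
jog_arm(plan=[[0,0,0,0,0,0,-1],[0,0,0,0,0,0,-1],[0,0,0,0,0,0,-1]])

```text
time: 13.65
ee_pos: [0.4461, -0.311, 0.1283]
eef_rot: [0.3, 0.954, 0.0, -0.0]
ft_force: [-0.0, 0.4, -0.4]
width: 0.0134
grip_force: 25.0
```

```bash
python3 - <<'E'
from g import *
q=st();print(q['time'],q['ee_pos'],R.from_quat(q['eef_rot']).as_matrix()[:,1],q['joint_positions'])
s=grab('scene')
cv2.imwrite('pics/n4.png',cv2.resize(s['image'][115:190,150:250,::-1],(800,600),interpolation=cv2.INTER_CUBIC))
E
```

```text
13.65 [ 0.44607117 -0.31095791  0.12832368] [5.72123014e-01 8.20167687e-01 4.72249794e-04] [-0.0810054   0.26570108  0.70237338  1.82702729 -0.19038596  1.11724567
  1.64980073]
```

View pics/n4.png

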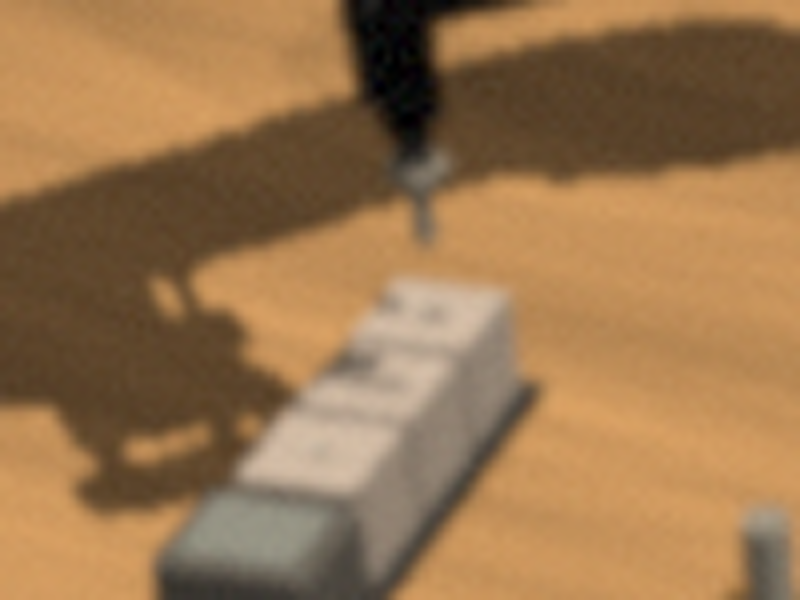

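The tip is at (425,243) and the wide opening at (436,314), about 75 px below it. Cancelling the bias again.

```bash
cat > bias.py <<'E'
from g import *
s=load('scene')
P=lambda x,y:(150+(x+.5)/8-.5,115+(y+.5)/8-.5)
q=st();p=q['ee_pos'];tz=p[2]-.0536
o=pz(s,*P(425,243),tz)-np.array([p[0],p[1],tz]); print('bias',o)
print('hole scene corrected',pz(s,*P(436,314),.046)-o,'raw',pz(s,*P(436,314),.046))
# module top-face centroid in top view
from h import load
t=load('top')
im=t['image'].astype(int); g=t['image'][240:285,385:425].min(2); m=(g>130).astype(np.uint8)
print('bright mask bbox',cv2.boundingRect(m))
# sub-pixel dark hole centroid
for c,(u,v) in((t,(401,263)),):
    a=t['image'][v-8:v+14,u-10:u+14].mean(2); print(a.astype(int)[::1,::1])
E
python3 bias.py
```

```text
bias [-5.20376841e-03 -4.28871512e-03  2.77555756e-17]
hole scene corrected [ 0.44675408 -0.31022331  0.046     ] raw [ 0.44155031 -0.31451203  0.046     ]
bright mask bbox (0, 0, 0, 0)
[[ 55  61  75  93 103 105 107 109 106 105 104 101  98  93  91  87  79  80
   85  77  78  76  79  80]
 [ 49  63  68  89 102 105 105 103  97  94  90  90  82  77  73  78  77  85
   89  88  79  81  80  83]
 [ 51  58  65  80  92  93  90  87  82  78  78  75  76  80  88  90  94  99
  102  96  85  82  80  78]
 [ 44  51  50  68  78  81  74  74  78  78  85  93  92  96  99 104 101 106
  104  97  87  76  79  76]
 [ 39  45  48  56  69  78  84  91  91  97 102 103 103 108 104 106 107 106
  108 101  88  74  78  71]
 [ 41  42  53  64  77  92 100 105 104 105 104 109 107 107 109 108 107 108
  106 104  88  78  72  75]
 [ 46  50  58  67  81 100 108 107 106 108 105 109 108 109 109 105 107 108
  104 104  96  83  76  76]
 [ 56  40  55  67  76  96 105 108 106 108 107 109 105 105 106 106 108 103
  105 107  96  88  81  81]
 [ 67  44  54  59  74  92 106 110 109 109 113 108  96  92  99 104 107 106
  107 105 101  93  82  79]
 [ 85
[... 608 characters left out ...]
08  61  44  56  62  77  93 107 103 107 107 107 106 108 105 104 106
  107 105 104 105  99  82]
 [145 118  72  45  50  59  70  86 103 108 104 101 108 106 108 105 106 103
  101 101  94  88  90  82]
 [151 131  82  49  47  60  67  84 102 110 107 106 107 106 105 100  93  87
   85  79  72  75  82  82]
 [155 141 102  56  47  56  64  82  96 100 104 102  95  92  88  84  75  74
   74  72  76  77  79  81]
 [162 148 120  71  42  53  61  70  86  87  88  83  82  74  76  78  81  78
   80  78  83  81  82  82]
 [162 157 131  80  46  44  53  60  69  77  79  77  82  81  81  87  86  85
   85  87  85  86  86  87]
 [162 161 140  96  59  56  63  74  75  79  81  85  87  88  88  86  89  85
   86  88  89  88  85  88]]
```

Request:
jog_arm(plan=[[0,0,0,-0.7,0.5,5,-1],[0,0,0,-0.7,0.5,12,-1],[0,0,0,-0.7,0.5,19,-1],[0,0,0,-0.7,0.5,24,-1],[0,0,0,-0.7,0.5,26,-1],[0,0,0,-0.7,0.5,26,-1],[0,0,0,-0.7,0.5,26,-1],[0,0,0,-0.7,0.5,26,-1]])

```text
time: 14.5
ee_pos: [0.4465, -0.3122, 0.1027]
eef_rot: [0.301, 0.954, 0.0, 0.0]
ft_force: [-0.1, 0.7, -0.7]
width: 0.0137
grip_force: 25.0
```

Request:
jog_arm(plan=[[0,0,0,0,0,1,-1],[0,0,0,0,0,2,-1],[0,0,0,0,0,3,-1],[0,0,0,0,0,4,-1],[0,0,0,0,0,5,-1],[0,0,0,0,0,5,-1]])

```text
time: 15.1
ee_pos: [0.4465, -0.3122, 0.0974]
eef_rot: [0.301, 0.954, -0.0, 0.0]
ft_force: [0.9, -0.3, 0.8]
width: 0.0136
grip_force: 25.0
```

Request:
jog_arm(plan=[[0,0,0,0,0,1,-1],[0,0,0,0,0,2,-1],[0,0,0,0,0,3,-1],[0,0,0,0,0,3,-1]])

```text
time: 15.5
ee_pos: [0.4468, -0.3122, 0.0945]
eef_rot: [0.301, 0.954, -0.0, 0.001]
ft_force: [3.6, -0.1, 1.2]
width: 0.0132
grip_force: 25.0
```

The tip is in the opening and the wall pushes it towards +x, so I shift about 0.8 mm that way.

Request:
jog_arm(plan=[[0,0,0,-0.7,0.5,0,-1],[0,0,0,-0.7,0.5,0,-1],[0,0,0,-0.7,0.5,1,-1],[0,0,0,-0.7,0.5,2,-1],[0,0,0,-0.7,0.5,3,-1],[0,0,0,-0.7,0.5,4,-1],[0,0,0,-0.7,0.5,4,-1]])

```text
time: 16.2
ee_pos: [0.4472, -0.3121, 0.0902]
eef_rot: [0.301, 0.954, 0.0, -0.0]
ft_force: [3.0, -2.0, -0.5]
width: 0.0131
grip_force: 25.0
```

Request:
jog_arm(plan=[[0,0,0,-0.7,0,0,-1],[0,0,0,-0.7,0,1,-1],[0,0,0,-0.7,0,2,-1],[0,0,0,-0.7,0,3,-1],[0,0,0,-0.7,0,4,-1],[0,0,0,-0.7,0,5,-1],[0,0,0,-0.7,0,6,-1],[0,0,0,-0.7,0,6,-1]])

```text
time: 17.0
ee_pos: [0.4476, -0.3124, 0.0842]
eef_rot: [0.301, 0.954, 0.0, -0.0]
ft_force: [-0.3, -0.0, -0.3]
width: 0.0132
grip_force: 25.0
```

Lateral forces are gone. Home should be at TCP z ≈ 0.0716, about 12.6 mm further down.

Request:
jog_arm(plan=[[0,0,0,0,0,1.2,-1],[0,0,0,0,0,2.4,-1],[0,0,0,0,0,3.6,-1],[0,0,0,0,0,4.8,-1],[0,0,0,0,0,6,-1],[0,0,0,0,0,7.2,-1],[0,0,0,0,0,8.4,-1],[0,0,0,0,0,9.6,-1],[0,0,0,0,0,10.6,-1],[0,0,0,0,0,11.4,-1],[0,0,0,0,0,12,-1],[0,0,0,0,0,12,-1]])

```text
time: 18.2
ee_pos: [0.4478, -0.3124, 0.0723]
eef_rot: [0.301, 0.954, 0.0, -0.0]
ft_force: [0.6, -0.4, -0.9]
width: 0.0136
grip_force: 25.0
```

Request:
jog_arm(plan=[[0,0,0,0,0,0.4,-1],[0,0,0,0,0,0.8,-1],[0,0,0,0,0,1.2,-1],[0,0,0,0,0,1.2,-1]])

```text
time: 18.6
ee_pos: [0.4479, -0.3125, 0.0716]
eef_rot: [0.301, 0.954, 0.0, 0.0]
ft_force: [-1.9, 0.6, 5.3]
width: 0.0135
grip_force: 25.0
```

The flange seats exactly at the expected height. A small extra push, a hold, then release and retreat.

Request:
jog_arm(plan=[[0,0,0,0,0,0.4,-1],[0,0,0,0,0,0.4,-1],[0,0,0,0,0,0,-0.6],[0,0,0,0,0,0,-0.2],[0,0,0,0,0,0,0.1],[0,0,0,0,0,0,0.1],[0,0,0,0,0,0,0.1],[0,0,0,0,0,0,0.1]])

```text
time: 19.4
ee_pos: [0.4477, -0.3125, 0.0711]
eef_rot: [0.301, 0.954, 0.0, -0.0]
ft_force: [-0.6, -0.5, -0.4]
width: 0.0454
grip_force: 0.0
```

Request:
jog_arm(plan=[[0,0,0,0,0,-10,0.1],[0,0,0,0,0,-25,0.1],[0,0,0,0,0,-45,0.1],[0,0,0,0,0,-65,0.1],[0,0,0,0,0,-85,0.1],[0,0,0,0,0,-105,0.1],[0,0,0,0,0,-120,0.1],[0,0,0,0,0,-120,0.1],[0,0,0,0,0,-120,0.1]])

```text
time: 20.3
ee_pos: [0.4478, -0.3124, 0.1913]
eef_rot: [0.301, 0.954, 0.0, 0.0]
ft_force: [-0.2, 0.6, 0.2]
width: 0.0479
grip_force: 0.0
```

```bash
python3 - <<'E'
from g import *
q=st();print(q['time'],q['ee_pos'],q['width'],q['grip_force'])
s=grab('scene')
cv2.imwrite('pics/n5.png',cv2.resize(s['image'][115:190,150:250,::-1],(800,600),interpolation=cv2.INTER_CUBIC))
E
```

```text
20.3 [ 0.4477852  -0.31241154  0.19129118] 0.047916519205675245 0.0
```

View pics/n5.png

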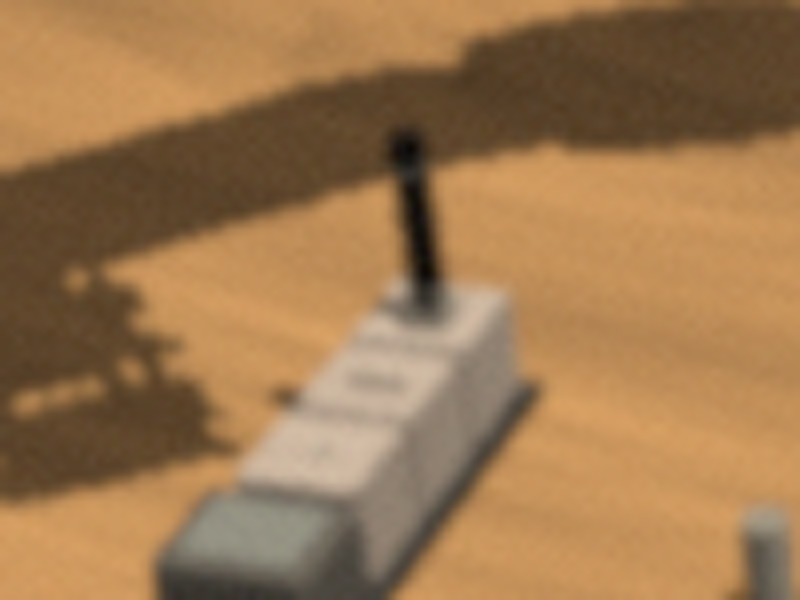

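The probe stands upright in the wide opening, its flange on the module top at (428,308) and its handle top at (405,135). The gripper is clear, so I'm handing in.

```bash
python3 -c "
from bench import order; print(order.close_job())"
```

```text
the job is handed in; nothing more can be done
None
```

I traced the whole seam with the probe tip about 1 mm above the sheet by the arm's readings, plugged the probe fully home in the wide opening, released it, and handed the job in at about 20 s; the hand-in returned no verdict.

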